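Brake the running turntable and lock it with its spring pin

TASK

The cake turntable is still running. Take the spring pin from its wooden stand, put it down through the guide hole of the turntable's arm and press it gently on the turning disc until the disc is braked to a slow crawl (a turn would take ten seconds or more); keep it crawling so that the pin clicks into the disc's hole when that comes round, never letting it snap in at speed. Then push the pin fully home, let go of it so that the disc stays locked, and leave the other things where they are.

Things in the scene. Friction and masses are not known exactly. Their poses are not given: they have to be found in the camera images.
- turntable: fixed cake turntable: round dark steel foot and, over the edge of the disc, a dark steel arm on a column, 40 mm wide. Origin on the worktop on the disc's axis, z up; the arm lies on its -x side. The disc's top is at height 62 mm, its underside at 50 mm; the arm reaches from 72 to 92 mm and is the highest part near the disc; the column stands 146 to 166 mm from the axis, outside the disc's rim (radius 130 mm)
- guide (a point): centre of the upper mouth of the guide hole through the arm (at z 92 mm, 105 mm from the axis); the hole is vertical, 14 mm wide and 20 mm deep
- disc (a joint): angle of the white disc (260 mm wide, 12 mm thick) about its upright axis in rad; 0, or any whole number of turns, means the disc's hole is right under the guide hole. It grows as the disc turns (counter-clockwise seen from above). A spring motor of 0.16 N m drives it, free speed about 4 rad/s with a drag of 0.04 N m per rad/s; it picks up speed again within about a second of being let go
- hole (a point): centre of the upper mouth of the only hole through the disc, 16 mm (radially) x 12 mm (along the turn), 105 mm from the disc's axis (turns with the disc)
- pin: spring pin, upright: black round grip 24 mm wide and 40 mm high (from 5 to 45 mm above the origin) on a steel flange 32 mm wide and 5 mm thick; origin at the centre of the flange's underside, z up along the grip. Below the flange a sleeve 12 mm wide and 20 mm long, below that the spring tip, 10 mm wide, 26 mm long when fully out. 65 g in all.
- pin_tip (a point): centre of the lower end of the pin's spring tip, 46 mm below the flange's underside when fully out. Fully home in the guide the flange lies on the arm and the free tip reaches 4 mm below the disc's underside; on the plain disc the tip touches when the flange is 16 mm above the arm
- tip (a joint): how far the spring tip is pushed in, m: 0 fully out, 0.020 fully in; the spring pushes back with 0.25 N per mm. The push that brakes the disc to a crawl differs from time to time, about 1 to 3.5 N, as the friction does
- stand: fixed dark wooden block 56 x 56 x 60 mm in which the pin stands in a hole 21 mm wide and 52 mm deep, the flange on its top; origin at the centre of its underside
- tape_roll: roll of tape, 103 mm wide, 25 mm high, lying flat: leave alone
- keys: bunch of keys: leave alone
- tea_light: tea light, 38 mm wide, 16 mm high: leave alone
- teaspoon: steel teaspoon, 132 mm long: leave alone
- salt_shaker: salt shaker, 44 mm wide, 90 mm high: leave alone
- spice_1: spice jar, 41 mm wide, 105 mm high: leave alone

How it is judged (in metres and radians):
On the way, in this order (a step that is already met when the one before it is completed fails the run):
1. the pin stands in the guide hole with its tip pressed on the disc's top, and has braked the disc below 0.65 rad/s (horizontal distance between pin_tip and guide below 0.006 m and z of pin_tip in the frame of turntable between 0.0595 and 0.066 m and value of joint tip above 0.001 m and velocity of joint disc below 0.65 rad/s), for 0.2 s.
2. the tip has entered the disc's hole and the disc is stopped by it (z of pin_tip in the frame of turntable below 0.056 m and horizontal distance between pin_tip and hole below 0.008 m and velocity of joint disc below 0.1 rad/s), for 0.2 s.
At the end, for the whole second after the job is handed in: the pin stands released and at rest in the guide hole, upright within 0.15 rad, its flange within 4 mm of the arm's top and within 5 mm of the guide's axis, its tip through the disc's hole (below 52 mm), the disc at rest (z of pin in the frame of guide below 0.004 m and horizontal distance between pin and guide below 0.005 m and angle between pin's own z axis and vertical below 0.15 rad and z of pin_tip in the frame of turntable below 0.052 m and horizontal distance between pin_tip and hole below 0.008 m and velocity of joint disc below 0.05 rad/s and linear speed of pin below 0.02 m/s and contact force between pin and the fingers below 0.1 N); the robot touches nothing.
It fails at once if the tip snaps into the hole while the disc turns faster than 1.2 rad/s (z of pin_tip in the frame of turntable below 0.058 m and horizontal distance between pin_tip and guide below 0.015 m and velocity of joint disc above 1.2 rad/s).
It fails at once if the pin is pressed or knocked against the turntable with more than 40 N (contact force between pin and turntable above 40 N).
It fails at once if another thing is moved by more than 30 mm (distance of any of tape_roll, keys, tea_light, teaspoon, salt_shaker, spice_1 from where it was at the start of the episode above 0.03 m).
It also fails if it takes over 67 s, if anything falls off the work surface, if the arm or the gripper's body presses on something with over 40 N, if the wrist force passes 120 N, or if a joint passes its speed limit or range.

ROBOT

A 6-joint arm with a two-finger parallel gripper is mounted at the origin on a cart in front of the work surface, level with it; the furniture and walls round the work are solid. World frame = base frame: x ahead of the robot, y to its left, z up, the work surface at z = 0. Lengths are in m, angles in degrees, forces in N, time in s.
With the tool pointing down it reaches from about 0.4 to 0.825 m from the base axis. Payload 7 kg.
Tool frame: the origin (TCP) lies at the very end of the fingers, on their centre line; the grasp point (between the pads) lies 19 mm behind it (ctrl.hold_point_z is the distance from the TCP to the grasp point, in m); z points along the fingers, y is the line along which they close (so a half turn about z gives the same grasp; the last joint's range is limited). The gripper opens to 88 mm and grips with 3 to 60 N. Pads are 19 mm wide; open, the fingers measure 130 mm over their backs; the gripper's body (78 mm by 193 mm) begins 47 mm behind the grasp point.
Start: joints at [-52.993, 20.546, 0.682, 0, -70.136, -16.507], TCP at [0.236, -0.632, 0.227] pointing down, gripper open.
Joint ranges: [-176.03, 176.03], [-82.01, 121.73], [-58.28, 71.71], [-173.87, 95.51], [-174.79, -0.11], [-173.66, 173.66]. Speed limits (degrees/s): [136.94, 136.94, 172.46, 180, 180, 180].

INTERFACE

Orientations are given as [roll, pitch, yaw] about the fixed x, y, z axes, in that order (R = Rz(yaw) Ry(pitch) Rx(roll)).
In Python, from plant import sensors, viewer, workorder, ctrl gives the robot as it stands.
- The arm moves only by the shell command python3 -m pendant 'ROWS'. ROWS is JSON, a list of rows, each a list of 3 entries, a list of its own where there are three numbers: the opening, from -1 (shut) to 1 (fully open), so that 0 is half open, then the shift along the tool's x, y, z in m, then the turn, a rotation vector about the tool's x, y, z in degrees. A call has 1 to 10 rows; each row is the pose to reach, as a shift and turn from the pose commanded when the call began, along the tool's axes at that moment; what a row does not reach only later rows make up. A row lasts 1/12 s, in which the tool goes at most 41.7 mm and 7.16 degrees, less where a joint would pass 70% of its speed; a pose out of reach is approached as far as the arm can. A call with a gripper value outside its range is refused whole. The fingers move at their own pace and stop on an object; the grip force is fixed at half the most. Time passes only in rows, so rows that repeat a pose let the fingers close. It gives the time, the measured TCP pose, the force, the opening and the grip force at its end, in the units of the state.
- sensors.get_obs(): the state, without advancing time (a new reading comes with each control period).
- viewer.snapshot(name): name is "scene" or "top" or "wrist"; returns the picture (400x640x3 uint8, red, green, blue); there is no depth.
- viewer.camera_params(name): a dict with "fx", "fy", "cx", "cy" (pixels), "extrinsics" (4x4, takes a point from world to camera coordinates). Camera axes: x right, y up, looking along -z (the intrinsics and any distortion apply to the point x, -y, -z); pixel columns grow to the right and rows downward; lengths in m; the calibration is good to about 2 mm. A picture is of the moment at which its call begins: read the wrist's pose just before it. camera_params takes no time and is no camera call; for the wrist camera it gives the pose at the moment of the call.
- workorder.close_job(): hands the job in; it is judged then, once.
The state is a dict: "clock": time; "joint_pos": joint angles; "qvel": joint speeds; "tau": joint torques, N m; "tool_pos": TCP position; "orientation": TCP orientation; "force": force on the tool from outside, world axes, zero at the start; "moment": the same for the moment, N m; "opening": finger opening in m; "gripper_force": force on a finger pad.
Only numpy, scipy, OpenCV 4.12 (cv2) and the standard library are available. Lean on these libraries where they do the work, as an engineer would, in place of code of your own. Each camera call takes 0.05 s, during which the arm holds its last target. There are 200 camera calls.

## Working session

There is one attempt and no reset: what is moved stays moved. The work goes in short steps, Python scripts to look and compute and a shell command to move; the robot and the scene stay as the last step left them, time stands still between calls to the robot, and variables do not carry over. Pictures are saved under pics/ and viewed, at most 10 in all, crops included, and the job is handed in when it is done.

```bash
mkdir -p pics; python3 - <<'E'
from plant import sensors, viewer
import cv2
o=sensors.get_obs();print({k:o[k] for k in ("clock","tool_pos","orientation","force","opening")})
for n in ("scene","top"):
    cv2.imwrite(f"pics/{n}0.png",viewer.snapshot(n)[:,:,::-1]); p=viewer.camera_params(n);print(n,p)
E
```

```text
{'clock': 0.0, 'tool_pos': array([ 0.23618588, -0.63178266,  0.22560838]), 'orientation': array([ 1.79901152e+02, -8.42658397e-03, -1.59506723e+02]), 'force': array([-0.21508429,  0.19599168, -0.080614  ]), 'opening': 0.08771477545854664}
scene {'fx': 498.8495901801732, 'fy': 498.8495901801732, 'cx': 319.9607295107889, 'cy': 199.6147091159769, 'extrinsics': array([[-0.62373552, -0.78155026, -0.01154146,  0.53516339],
       [ 0.4481726 , -0.36969471,  0.81392085, -0.19709139],
       [-0.64038686,  0.50249877,  0.58086113, -1.13367247],
       [ 0.        ,  0.        ,  0.        ,  1.        ]])}
top {'fx': 426.9653358457714, 'fy': 426.9653358457714, 'cx': 318.43782082097056, 'cy': 195.27219122221345, 'extrinsics': array([[-0.02924048, -0.99934279, -0.02142368,  0.30934696],
       [ 0.98213561, -0.03270963,  0.1853098 , -0.50666345],
       [-0.18588877, -0.01562241,  0.98244659, -1.3529712 ],
       [ 0.        ,  0.        ,  0.        ,  1.        ]])}
```

View pics/scene0.png

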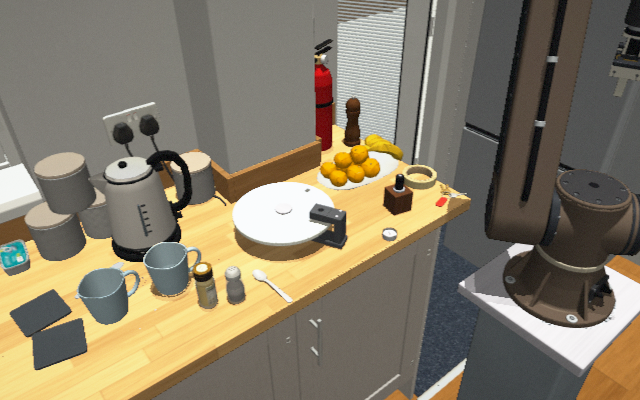

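View pics/top0.png

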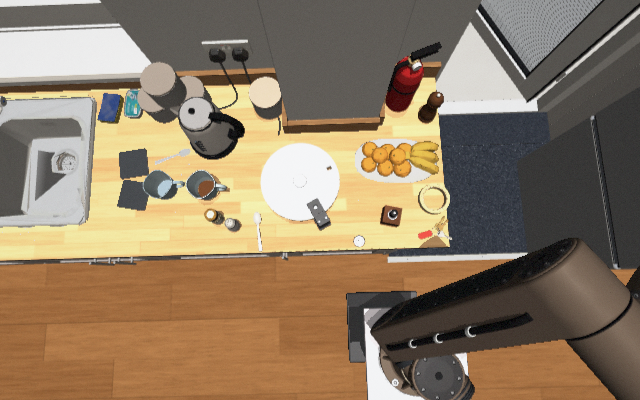

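Scene: turntable at mid-left (285,212), arm with the guide at its near edge, pin in its stand at (398,195). Top: disc centre about (300,181), arm at (318,213), pin/stand at (392,214), tape (433,199), tea light (359,241).

```bash
cat > h.py <<'E'
import numpy as np, cv2
from plant import sensors, viewer
def ray(p,u,v):
    E=np.array(p["extrinsics"]);R,t=E[:3,:3],E[:3,3]
    d=R.T@np.array([(u-p["cx"])/p["fx"],-(v-p["cy"])/p["fy"],-1.]);return -R.T@t,d
def bp(p,u,v,z):
    c,d=ray(p,u,v);return c+d*(z-c[2])/d[2]
def proj(p,X):
    E=np.array(p["extrinsics"]);c=E[:3,:3]@np.array(X)+E[:3,3]
    return p["cx"]-p["fx"]*c[0]/c[2],p["cy"]+p["fy"]*c[1]/c[2]
E
python3 - <<'E'
from h import *
a=cv2.imread("pics/top0.png");s=cv2.imread("pics/scene0.png")
f=lambda im,x,y,w,h,k:cv2.resize(im[y:y+h,x:x+w],None,fx=k,fy=k,interpolation=cv2.INTER_CUBIC)
A=f(a,290,190,120,50,6);B=f(s,300,170,120,80,5)[:, :]
C=np.zeros((600,720,3),np.uint8);C[:300]=A[:300,:720];C[300:600,:600]=f(s,300,170,120,75,4)[:300,:480].copy() if 0 else cv2.resize(s[170:245,300:420],(600,300))
cv2.imwrite("pics/c.png",C)
p=viewer.camera_params("top")
w=cv2.inRange(cv2.cvtColor(a,cv2.COLOR_BGR2HSV),(0,0,190),(180,40,255));w[:140]=0;w[225:]=0;w[:,:255]=0;w[:,345:]=0
cs=max(cv2.findContours(w,0,1)[0],key=cv2.contourArea);h=cv2.convexHull(cs);e=cv2.fitEllipse(h);print(e,bp(p,*e[0],.062), len(h))
P=np.array([bp(p,*q[0],.062)[:2] for q in h]);print(P.max(0),P.min(0))
print("pin",bp(p,392,213,.105),"arm",bp(p,318,213,.092),"tea",bp(p,359,241,.016))
E
```

```text
((299.6560974121094, 181.25144958496094), (77.10814666748047, 79.12760925292969), 73.55506896972656) [0.56283686 0.35347487 0.062     ] 42
[0.69424072 0.48086957] [0.43461953 0.22402765]
pin [0.44186623 0.06456268 0.105     ] arm [0.45125265 0.29576095 0.092     ] tea [0.36484575 0.16471624 0.016     ]
```

View pics/c.png

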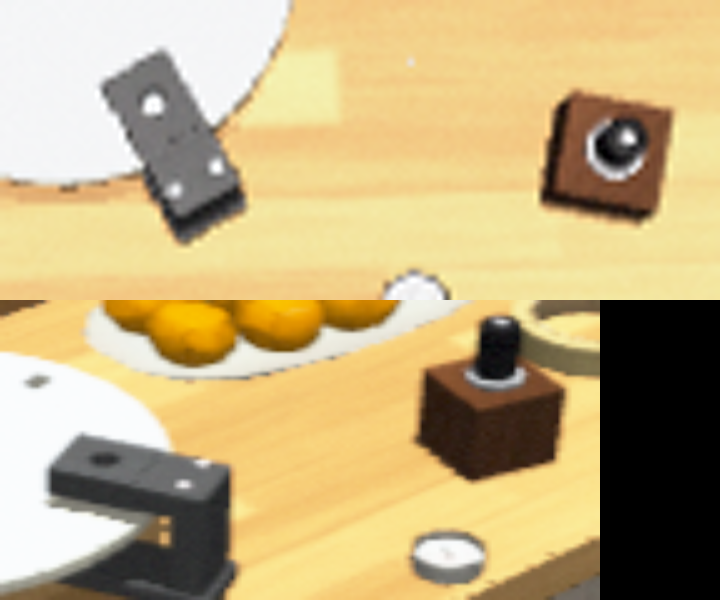

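The crop shows the guide hole at top-picture pixel (315.4,207.2), the pin flange at (392.8,214.7) and grip top at (394.5,212.5); in the scene picture the guide is at (321,210) and the flange at (399.4,189).

```bash
python3 - <<'E'
from h import *
t=viewer.camera_params("top");s=viewer.camera_params("scene")
print("guide",bp(t,315.3,207.1,.091),bp(s,321,210,.092))
print("flange",bp(t,392.6,214.5,.065),bp(s,399.3,189,.065));print("griptop",bp(t,394.3,212.4,.105),bp(s,399.7,175.5,.105))
w=viewer.camera_params("wrist");o=sensors.get_obs()
print(o["tool_pos"],np.round(w["extrinsics"],3), w["fx"])
E=np.array(w["extrinsics"]);print("cam",-E[:3,:3].T@E[:3,3])
E
```

```text
guide [0.47058603 0.30380078 0.091     ] [0.46839357 0.30630551 0.092     ]
flange [0.44258088 0.0566928  0.065     ] [0.43653803 0.0618104  0.065     ]
griptop [0.44352346 0.05729442 0.105     ] [0.44140821 0.05986815 0.105     ]
[ 0.23620705 -0.6318495   0.22570894] [[-0.351  0.936  0.002  0.674]
 [-0.891 -0.333 -0.307  0.039]
 [-0.287 -0.11   0.952 -0.392]
 [ 0.     0.     0.     1.   ]] 277.13810599359294
cam [ 0.15872536 -0.66115479  0.38339205]
```

```bash
python3 -m pendant '[[1,[-0.4345,0.574,0.03],[0,0,0]],[1,[-0.4345,0.574,0.03],[0,0,0]],[1,[-0.4345,0.574,0.03],[0,0,0]],[1,[-0.4345,0.574,0.03],[0,0,0]],[1,[-0.4345,0.574,0.03],[0,0,0]],[1,[-0.4345,0.574,0.03],[0,0,0]],[1,[-0.4345,0.574,0.03],[0,0,0]],[1,[-0.4345,0.574,0.03],[0,0,0]],[1,[-0.4345,0.574,0.03],[0,0,0]],[1,[-0.4345,0.574,0.03],[0,0,0]]]'; cat >> h.py <<'E'
def go(x,y,z):
    o=sensors.get_obs();a=np.radians(o["orientation"][2]);d=np.array([x,y,z])-o["tool_pos"]
    print("t",round(o["clock"],3),"pos",o["tool_pos"].round(4),"ori",o["orientation"].round(2),"F",o["force"].round(2),"open",round(o["opening"],4),"shift",np.round([d[0]*np.cos(a)+d[1]*np.sin(a),d[0]*np.sin(a)-d[1]*np.cos(a),-d[2]],4))
E
python3 -c "
from h import *
go(.442,.058,.19)"
```

```text
clock: 0.93
tool_pos: [0.3553, -0.2315, 0.2091]
orientation: [180.0, 0.0, -159.5]
force: [1.1, 1.4, 0.1]
opening: 0.0874
gripper_force: 0.0
t 0.933 pos [ 0.3553 -0.2315  0.2091] ori [ 1.8000e+02  2.0000e-02 -1.5952e+02] F [1.06 1.4  0.14] open 0.0874 shift [-0.1825  0.2408  0.0191]
```

```bash
python3 -m pendant '[[1,[-0.1825,0.241,0.019],[0,0,0]],[1,[-0.1825,0.241,0.019],[0,0,0]],[1,[-0.1825,0.241,0.019],[0,0,0]],[1,[-0.1825,0.241,0.019],[0,0,0]],[1,[-0.1825,0.241,0.019],[0,0,0]],[1,[-0.1825,0.241,0.019],[0,0,0]],[1,[-0.1825,0.241,0.019],[0,0,0]],[1,[-0.1825,0.241,0.019],[0,0,0]],[1,[-0.1825,0.241,0.019],[0,0,0]]]'; 
python3 -c "
from h import *
go(.442,.058,.077)
p=viewer.camera_params('wrist');cv2.imwrite('pics/w1.png',viewer.snapshot('wrist')[:,:,::-1])
import json;print({k:p[k] for k in ('fx','fy','cx','cy')});np.save('pics/w1.npy',p['extrinsics'])
print(proj(p,(.442,.058,.105)),proj(p,(.442,.058,.065)))
"
```

```text
clock: 1.68
tool_pos: [0.4426, 0.059, 0.1897]
orientation: [-180.0, -0.0, -159.3]
force: [0.5, -0.3, 0.3]
opening: 0.0881
gripper_force: 0.0
t 1.683 pos [0.4426 0.059  0.1897] ori [-1.7999e+02 -5.0000e-02 -1.5929e+02] F [ 0.51 -0.35  0.26] open 0.0881 shift [ 0.0009 -0.0007  0.1127]
{'fx': 277.13810599359294, 'fy': 277.13810599359294, 'cx': 318.3615104006911, 'cy': 200.02558249202508}
(np.float64(317.41003131496365), np.float64(203.98226235874168)) (np.float64(317.51113505201783), np.float64(191.91414537041408))
```

View pics/w1.png

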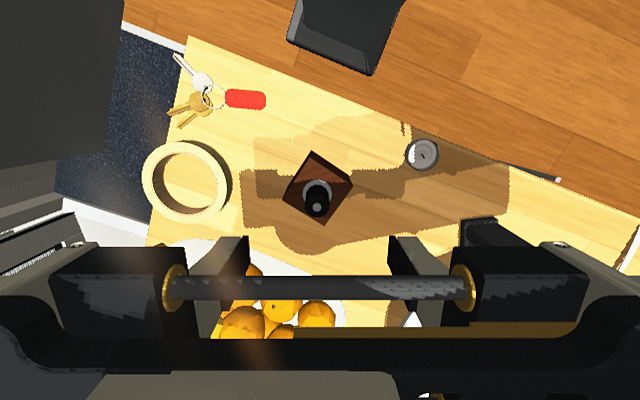

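Grip top at (317,207), flange about (317,190), within 3 px of prediction; fingers straddle it. Descending to grip.

```bash
python3 -m pendant '[[1,[0.001,-0.001,0.04],[0,0,0]],[1,[0.001,-0.001,0.08],[0,0,0]],[1,[0.001,-0.001,0.11],[0,0,0]],[1,[0.001,-0.001,0.1175],[0,0,0]],[-1,[0.001,-0.001,0.1175],[0,0,0]],[-1,[0.001,-0.001,0.1175],[0,0,0]],[-1,[0.001,-0.001,0.1175],[0,0,0]],[-1,[0.001,-0.001,0.1175],[0,0,0]],[-1,[0.001,-0.001,0.1175],[0,0,0]],[-1,[0.001,-0.001,0.1175],[0,0,0]]]'
```

```text
clock: 2.57
tool_pos: [0.442, 0.0554, 0.0738]
orientation: [180.0, 0.1, -159.5]
force: [-0.0, 0.6, -0.2]
opening: 0.0533
gripper_force: 0.0
```

```bash
python3 -m pendant '[[-1,[0,0,0],[0,0,0]],[-1,[0,0,0],[0,0,0]],[-1,[0,0,0],[0,0,0]],[-1,[0,0,0],[0,0,0]],[-1,[0,0,0],[0,0,0]],[-1,[0,0,0],[0,0,0]],[-1,[0,0,0],[0,0,0]]]'; python3 -c "
from h import *
go(.4695,.305,.22)"
```

```text
clock: 3.15
tool_pos: [0.4417, 0.0553, 0.0728]
orientation: [180.0, 0.0, -159.5]
force: [-0.7, 2.0, 3.3]
opening: 0.0234
gripper_force: 30.0
t 3.15 pos [0.4417 0.0553 0.0728] ori [ 1.7999e+02  3.0000e-02 -1.5949e+02] F [-0.68  1.96  3.27] open 0.0234 shift [-0.1135  0.2241 -0.1472]
```

```bash
python3 -m pendant '[[-1,[0,0,-0.04],[0,0,0]],[-1,[0,0,-0.08],[0,0,0]],[-1,[-0.01,0.02,-0.105],[0,0,0]],[-1,[-0.1135,0.224,-0.105],[0,0,0]],[-1,[-0.1135,0.224,-0.105],[0,0,0]],[-1,[-0.1135,0.224,-0.105],[0,0,0]],[-1,[-0.1135,0.224,-0.105],[0,0,0]],[-1,[-0.1135,0.224,-0.105],[0,0,0]],[-1,[-0.1135,0.224,-0.105],[0,0,0]],[-1,[-0.1135,0.224,-0.105],[0,0,0]]]'; python3 -m pendant '[[-1,[0,0,0],[0,0,0]],[-1,[0,0,0],[0,0,0]]]';python3 -c "
from h import *
go(.4695,.305,.165)
p=viewer.camera_params('wrist');a=viewer.snapshot('wrist')[:,:,::-1]
np.savez('pics/w2.npz',**p)
o=sensors.get_obs()['tool_pos']
print(proj(p,(.4695,.305,.092)),proj(p,o-[0,0,.059]))
b=viewer.snapshot('top')[:,:,::-1]; c=viewer.snapshot('scene')[:,:,::-1]
A=cv2.resize(a[120:320,220:420],(400,400),interpolation=2);B=cv2.resize(c[140:240,270:370],(400,400),interpolation=2)
C=cv2.resize(b[155:230,250:350],(400,200),interpolation=2)
im=np.zeros((600,800,3),np.uint8);im[:400,:400]=A;im[:400,400:]=B;im[400:,:400]=cv2.resize(b[170:220,270:370],(400,200),interpolation=2);im[400:,400:]=cv2.resize(a,(320,200)).repeat(1,1)[:, :320].copy() if 0 else 0
im[400:,400:720]=cv2.resize(a,(320,200))
cv2.imwrite('pics/w2.png',im)
"
```

```text
clock: 3.98
tool_pos: [0.4696, 0.3084, 0.1767]
orientation: [-180.0, -0.0, -159.3]
force: [0.9, 0.3, -0.2]
opening: 0.0237
gripper_force: 30.0
clock: 4.15
tool_pos: [0.4688, 0.3039, 0.177]
orientation: [-179.9, -0.1, -159.5]
force: [0.4, 0.0, -0.8]
opening: 0.0232
gripper_force: 30.0
t 4.15 pos [0.4688 0.3039 0.177 ] ori [-1.7995e+02 -9.0000e-02 -1.5949e+02] F [ 0.41  0.03 -0.76] open 0.0232 shift [-0.0011  0.0008  0.012 ]
(np.float64(319.16683448568875), np.float64(205.95659463097292)) (np.float64(317.8504098887427), np.float64(215.0602660973837))
```

View pics/w2.png

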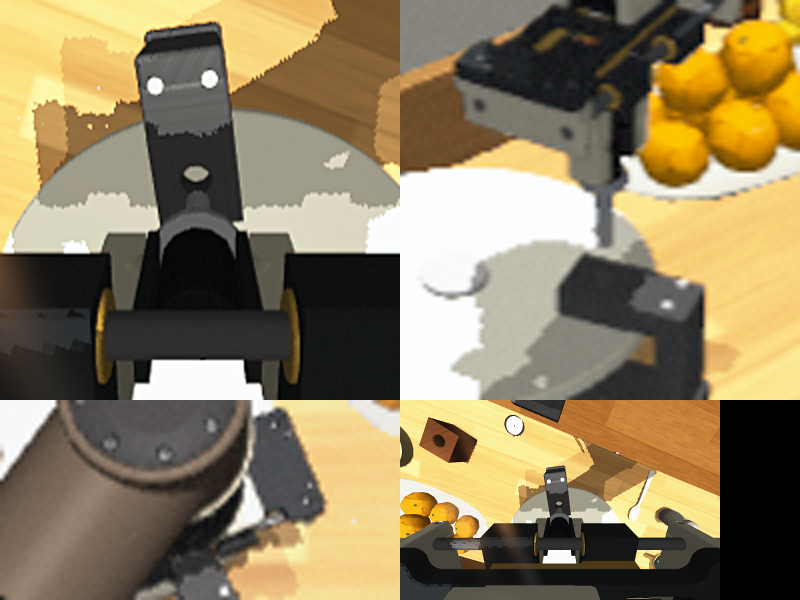

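The guide hole shows in the wrist view near (318,207), with the tip just below it at about (319,217). I'll zoom in with projected circles for a fine fix.

```bash
python3 -c "
from h import *
p=dict(np.load('pics/w2.npz'));a=viewer.snapshot('wrist')[:,:,::-1]
p=viewer.camera_params('wrist');o=sensors.get_obs()['tool_pos'];print(o)
k=12;x0,y0=292,190
z=cv2.resize(a[y0:y0+50,x0:x0+50],None,fx=k,fy=k,interpolation=cv2.INTER_NEAREST)
z=cv2.convertScaleAbs(z,alpha=1.6)
def circ(c,r,col):
    q=[proj(p,(c[0]+r*np.cos(t),c[1]+r*np.sin(t),c[2])) for t in np.linspace(0,6.283,60)]
    q=((np.array(q)-[x0,y0]+.5)*k).astype(int);cv2.polylines(z,[q],True,col,1)
circ((.4695,.305,.092),.007,(0,255,0));circ(o-[0,0,.0588],.005,(0,0,255));circ(o-[0,0,.0328],.006,(255,0,0))
cv2.imwrite('pics/z.png',z)
"
```

```text
[0.46930573 0.30358776 0.17794553]
```

View pics/z.png

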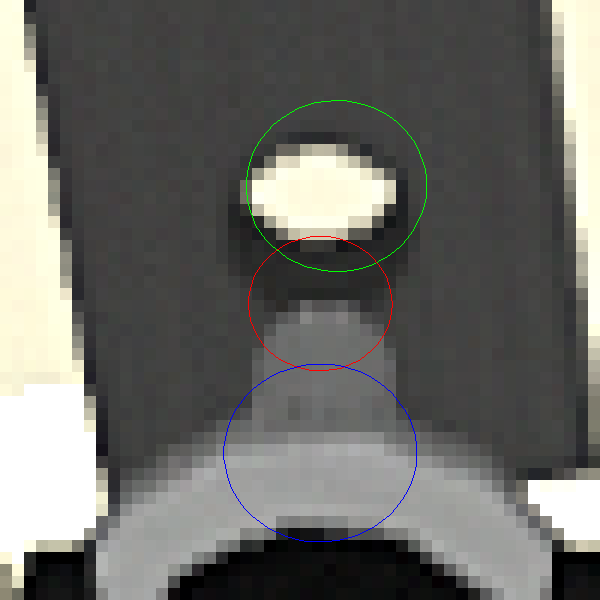

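The mouth of the guide appears centred near zoom (320,215), i.e. pixel (318.2,207.4). The tip's camera-side end is at zoom (330,300) and the flange's front edge at about zoom (325,440). Solving for the offsets.

```bash
python3 -c "
from h import *
p=viewer.camera_params('wrist');o=sensors.get_obs()['tool_pos']
a=np.radians(-159.5);X=np.array([np.cos(a),np.sin(a),0]);Y=np.array([np.sin(a),-np.cos(a),0])
zz=lambda c:((np.array(proj(p,c))-[292,190]+.5)*12).round(0)
print('guide',bp(p,292+320/12-.5,190+215/12-.5,.092))
for h,r,n in((.0588,.005,'tip end'),(.0328,.006,'sleeve end'),(.0328,.005,'tip at sleeve'),(.0128,.016,'flange under'),(.0078,.016,'flange top'),(.0078,.012,'grip bottom'),(-.032,.012,'griptop')):
  c=o-[0,0,h];print(n,'front',zz(c+r*X),'sides',zz(c+r*Y),zz(c-r*Y),'centre',zz(c))
print('mm x',zz(o-[0,0,.0588]+.001*X)-zz(o-[0,0,.0588]),'y',zz(o-[0,0,.0588]+.001*Y)-zz(o-[0,0,.0588]))
b=viewer.snapshot('wrist');print(b[205:232,318].tolist())
for r in (211,216,220,224): print(r,b[r,308:332,1].tolist())
"
```

```text
guide [0.47212402 0.30462322 0.092     ]
tip end front [320. 236.] sides [392. 304.] [248. 304.] centre [320. 304.]
sleeve end front [320. 364.] sides [417. 454.] [224. 454.] centre [320. 454.]
tip at sleeve front [320. 379.] sides [401. 454.] [240. 454.] centre [320. 454.]
flange under front [320. 332.] sides [604. 596.] [ 37. 596.] centre [320. 596.]
flange top front [320. 366.] sides [611. 636.] [ 30. 636.] centre [320. 636.]
grip bottom front [320. 435.] sides [539. 636.] [102. 636.] centre [320. 636.]
griptop front [321. 805.] sides [ 596. 1049.] [  46. 1050.] centre [ 321. 1050.]
mm x [  0. -13.] y [15.  0.]
[[160, 157, 139], [160, 156, 139], [162, 158, 141], [172, 168, 149], [126, 122, 107], [12, 13, 15], [25, 25, 24], [28, 28, 27], [26, 27, 25], [23, 23, 22], [50, 50, 51], [73, 74, 73], [71, 72, 70], [70, 71, 69], [70, 71, 69], [69, 70, 69], [70, 71, 70], [68, 69, 69], [68, 67, 68], [66, 66, 65], [65, 66, 64], [85, 84, 85], [101, 101, 100], [101, 101, 101], [99, 99, 99], [99, 100, 99], [100, 101, 100]]
211 [40, 41, 37, 30, 24, 28, 26, 29, 25, 24, 25, 28, 26, 25, 28, 26, 26, 28, 39, 44, 43, 41, 43, 42]
216 [41, 42, 42, 41, 40, 39, 38, 52, 61, 82, 74, 74, 78, 68, 49, 40, 41, 42, 41, 41, 43, 42, 40, 43]
220 [41, 40, 42, 41, 39, 58, 67, 67, 69, 70, 70, 69, 70, 68, 68, 69, 61, 40, 41, 40, 42, 42, 42, 41]
224 [38, 38, 39, 46, 50, 71, 65, 65, 57, 61, 66, 64, 65, 65, 66, 61, 64, 46, 38, 39, 40, 41, 42, 41]
```

```bash
python3 -m pendant '[[-1,[0.002,-0.0005,0.01],[0,0,0]],[-1,[0.002,-0.0005,0.02],[0,0,0]],[-1,[0.002,-0.0005,0.026],[0,0,0]],[-1,[0.002,-0.0005,0.032],[0,0,0]],[-1,[0.002,-0.0005,0.032],[0,0,0]],[-1,[0.002,-0.0005,0.032],[0,0,0]]]';  python3 -c "
from h import *
go(.4695,.305,.165)
p=viewer.camera_params('wrist');a=viewer.snapshot('wrist')[:,:,::-1];o=sensors.get_obs()['tool_pos']
go(.4695,.305,.165)
k=12;x0,y0=292,180
z=cv2.resize(a[y0:y0+50,x0:x0+50],None,fx=k,fy=k,interpolation=cv2.INTER_NEAREST)
z=cv2.convertScaleAbs(z,alpha=1.6)
t=viewer.snapshot('top')[:,:,::-1];z=np.hstack([z,np.zeros((600,200,3),np.uint8)]);z[:200,600:]=cv2.resize(t[140:230,250:350],(200,200));s=viewer.snapshot('scene')[:,:,::-1];z[200:400,600:]=cv2.resize(s[160:260,230:350],(200,200))
cv2.imwrite('pics/z2.png',z)
"
```

```text
clock: 4.9
tool_pos: [0.4676, 0.3032, 0.1453]
orientation: [-179.9, -0.0, -159.5]
force: [-0.1, -0.9, 0.4]
opening: 0.0233
gripper_force: 30.0
t 4.9 pos [0.4676 0.3032 0.1453] ori [-1.7995e+02 -5.0000e-02 -1.5949e+02] F [-0.15 -0.86  0.41] open 0.0233 shift [-0.0025  0.001  -0.0197]
t 4.95 pos [0.4676 0.3032 0.1456] ori [-1.7996e+02 -3.0000e-02 -1.5949e+02] F [-0.85 -1.78  0.71] open 0.0231 shift [-0.0024  0.001  -0.0194]
```

View pics/z2.png

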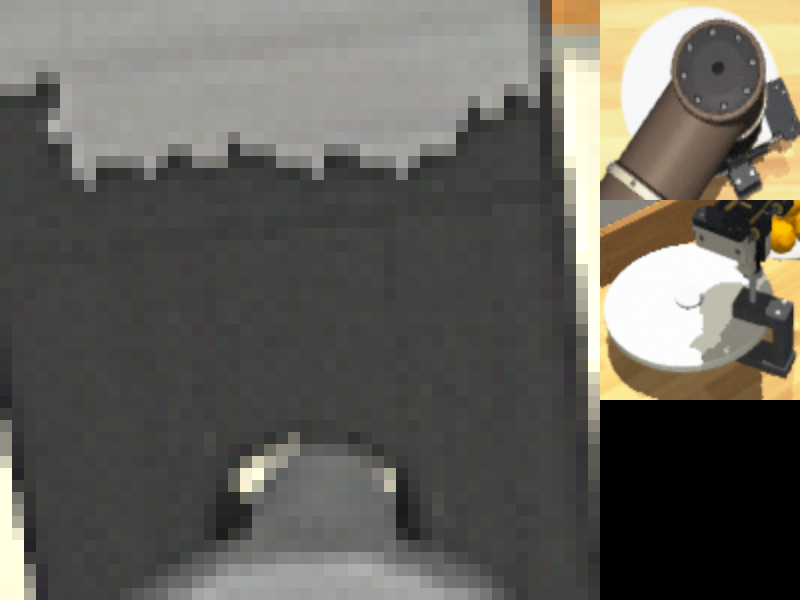

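The tip is inside the guide hole (zoom centre 323 against hole 320) and the force is low. I'll shift slightly along +x, lower to hover, and track the disc's hole in the scene camera.

```bash
cat >> h.py <<'E'
C0=np.array([.5632,.3535]);G=np.array([.4697,.3047]);PH=np.arctan2(*(G-C0)[::-1])
TH=np.radians(np.arange(0,360,1.))
def strip(im,p):
    out=[]
    for r in (.101,.105,.109):
        q=np.array([proj(p,(C0[0]+r*np.cos(PH+t),C0[1]+r*np.sin(PH+t),.062)) for t in TH],np.float32)
        out.append(cv2.remap(im,q[:,0].reshape(-1,1),q[:,1].reshape(-1,1),cv2.INTER_LINEAR)[:,0].astype(float).mean(-1))
    return np.mean(out,0)
def track(n):
    p=viewer.camera_params("scene");T=[];S=[]
    for i in range(n):
        T.append(sensors.get_obs()["clock"]);im=viewer.snapshot("scene");S.append(strip(im,p))
    try: bg=np.load("bg.npy")
    except Exception: bg=np.max(S,0);np.save("bg.npy",bg)
    if n>5: bg=np.maximum(bg,np.max(S,0)) 
    R=[]
    for t,s in zip(T,S):
        d=np.convolve(np.r_[(bg-s)/(bg+20)][np.arange(-3,363)%360],np.ones(7)/7,"valid");i=d.argmax();R.append((round(t,3),int(TH[i]*57.2958+.5),round(d[i],2)))
    print(R);return im
E
python3 -m pendant '[[-1,[0.0007,-0.0002,0.008],[0,0,0]],[-1,[0.0007,-0.0002,0.015],[0,0,0]],[-1,[0.0007,-0.0002,0.0205],[0,0,0]],[-1,[0.0007,-0.0002,0.0205],[0,0,0]]]';  python3 -c "
from h import *
track(20)
go(.4695,.305,.165)"
```

```text
clock: 5.38
tool_pos: [0.4677, 0.3034, 0.1247]
orientation: [-180.0, 0.1, -159.5]
force: [3.0, 0.2, 1.9]
opening: 0.0236
gripper_force: 30.0
[(5.383, 154, np.float64(0.22)), (5.433, 166, np.float64(0.22)), (5.483, 177, np.float64(0.22)), (5.533, 188, np.float64(0.21)), (5.583, 199, np.float64(0.21)), (5.633, 210, np.float64(0.21)), (5.683, 221, np.float64(0.2)), (5.733, 233, np.float64(0.23)), (5.783, 244, np.float64(0.22)), (5.833, 255, np.float64(0.25)), (5.883, 266, np.float64(0.24)), (5.933, 278, np.float64(0.24)), (5.983, 289, np.float64(0.23)), (6.033, 301, np.float64(0.22)), (6.083, 312, np.float64(0.12)), (6.133, 40, np.float64(0.05)), (6.183, 40, np.float64(0.04)), (6.233, 69, np.float64(0.04)), (6.283, 68, np.float64(0.03)), (6.333, 107, np.float64(0.06))]
t 6.383 pos [0.4672 0.3032 0.1254] ori [ 1.7999e+02  3.0000e-02 -1.5950e+02] F [4.49 2.21 1.95] open 0.023 shift [-0.0028  0.0009 -0.0396]
```

```bash
python3 -m pendant '[[-1,[-0.001,0,-0.001],[0,0,0]],[-1,[-0.001,0,-0.001],[0,0,0]],[-1,[-0.001,0,-0.001],[0,0,0]]]';  python3 -c "
from h import *
a=np.radians(-159.5)
for i in range(4):
  track(1);o=sensors.get_obs();F=o['force'];print(o['tool_pos'].round(4),'tool F',np.round([F[0]*np.cos(a)+F[1]*np.sin(a),F[0]*np.sin(a)-F[1]*np.cos(a),-F[2]],2),o['moment'].round(2))"
```

```text
clock: 6.63
tool_pos: [0.4676, 0.3032, 0.126]
orientation: [-180.0, -0.0, -159.5]
force: [3.1, 1.3, 1.0]
opening: 0.0234
gripper_force: 30.0
[(6.633, 71, np.float64(0.06))]
[0.4676 0.3031 0.126 ] tool F [-3.44  0.62 -1.23] [ 0.6  -0.99 -0.06]
[(6.683, 71, np.float64(0.07))]
[0.4676 0.3032 0.126 ] tool F [-2.63 -0.05 -1.5 ] [ 0.66 -0.97 -0.07]
[(6.733, 71, np.float64(0.07))]
[0.4676 0.3032 0.126 ] tool F [-3.65  1.58 -0.77] [ 0.6  -0.86 -0.01]
[(6.783, 111, np.float64(0.15))]
[0.4677 0.3032 0.1261] tool F [-2.63  0.3  -0.55] [ 0.64 -0.83  0.03]
```

```bash
cat >> h.py <<'E'
def ft(n):
    a=np.radians(-159.5);L=[]
    for i in range(n):
        viewer.snapshot("wrist");o=sensors.get_obs();F=o['force'];L.append([F[0]*np.cos(a)+F[1]*np.sin(a),F[0]*np.sin(a)-F[1]*np.cos(a),-F[2]])
    print(o['clock'],o['tool_pos'].round(4),'tool F',np.mean(L,0).round(2),'M',o['moment'].round(2))
E
python3 -m pendant '[[-1,[-0.0015,0,0],[0,0,0]],[-1,[-0.0015,0,0],[0,0,0]],[-1,[-0.0015,0,0],[0,0,0]]]';  python3 -c "
from h import *
ft(4)"
```

```text
clock: 7.08
tool_pos: [0.4686, 0.3031, 0.1255]
orientation: [-180.0, -0.1, -159.5]
force: [0.5, -0.0, -1.3]
opening: 0.0234
gripper_force: 30.0
7.2833 [0.469  0.3036 0.126 ] tool F [-0.02 -0.31  0.87] M [-0.    0.01  0.01]
```

```bash
python3 -m pendant '[[-1,[-0.0012,0,0],[0,0,0]],[-1,[-0.0012,0,0],[0,0,0]],[-1,[-0.0012,0,0],[0,0,0]]]';  python3 -c "
from h import *
ft(4)
p=viewer.camera_params('wrist');a=viewer.snapshot('wrist')[:,:,::-1]
k=12;x0,y0=292,180
z=cv2.resize(a[y0:y0+50,x0:x0+50],None,fx=k,fy=k,interpolation=cv2.INTER_NEAREST)
cv2.imwrite('pics/z3.png',cv2.convertScaleAbs(z,alpha=1.6))
"
```

```text
clock: 7.53
tool_pos: [0.4705, 0.3043, 0.1262]
orientation: [-180.0, -0.0, -159.5]
force: [-0.5, 0.2, -0.6]
opening: 0.0238
gripper_force: 30.0
7.7333 [0.4704 0.3043 0.1262] tool F [0.02 0.24 0.79] M [-0.06 -0.    0.04]
```

View pics/z3.png

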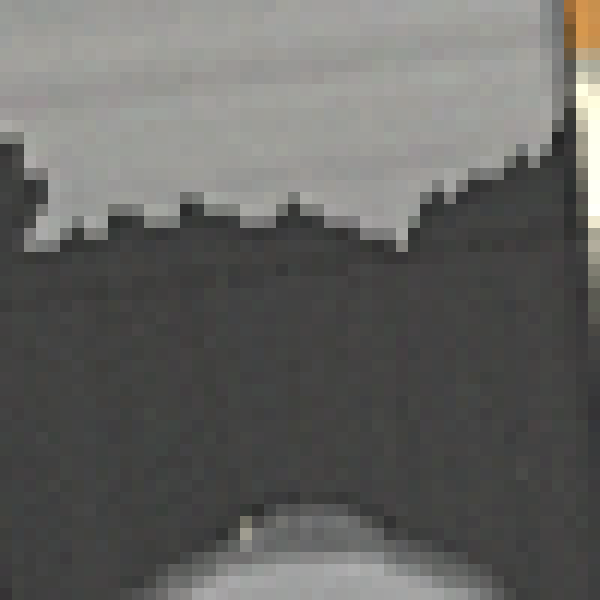

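```bash
python3 -m pendant '[[-1,[-0.0003,0,0.001],[0,0,0]],[-1,[-0.0003,0,0.002],[0,0,0]],[-1,[-0.0003,0,0.003],[0,0,0]],[-1,[-0.0003,0,0.003],[0,0,0]]]';  python3 -c "
from h import *
ft(4);track(6)"
```

```text
clock: 8.12
tool_pos: [0.4706, 0.3043, 0.1229]
orientation: [-180.0, -0.0, -159.5]
force: [-0.3, 0.5, 0.7]
opening: 0.0234
gripper_force: 30.0
8.3167 [0.4707 0.3043 0.1232] tool F [0.4  0.21 0.9 ] M [-0.02  0.07  0.04]
[(8.317, 44, np.float64(0.27)), (8.367, 111, np.float64(0.27)), (8.417, 111, np.float64(0.27)), (8.467, 111, np.float64(0.26)), (8.517, 111, np.float64(0.27)), (8.567, 44, np.float64(0.26))]
```

```bash
rm bg.npy; python3 -c "
from h import *
track(9);b=np.load('bg.npy');print(b[::10].round())"
```

```text
[(8.617, 163, np.float64(0.22)), (8.667, 175, np.float64(0.23)), (8.717, 186, np.float64(0.21)), (8.767, 197, np.float64(0.21)), (8.817, 208, np.float64(0.21)), (8.867, 219, np.float64(0.2)), (8.917, 230, np.float64(0.22)), (8.967, 241, np.float64(0.25)), (9.017, 252, np.float64(0.24))]
[ 50.  47.  47.  62.  55.  91. 108.  98. 117. 117. 118.  96. 253. 253.
 253. 253. 253. 253. 253. 253. 253. 253. 253. 253. 253. 253. 253. 253.
 253. 253. 249. 141. 132. 132. 132. 132.]
```

```bash
python3 -m pendant '[[-1,[0,0,0],[0,0,0]],[-1,[0,0,0],[0,0,0]],[-1,[0,0,0],[0,0,0]],[-1,[0,0,0],[0,0,0]],[-1,[0,0,0],[0,0,0]],[-1,[0,0,0.004],[0,0,0]],[-1,[0,0,0.0085],[0,0,0]],[-1,[0,0,0.0085],[0,0,0]],[-1,[0,0,0.0085],[0,0,0]],[-1,[0,0,0.0085],[0,0,0]]]';  python3 -c "
from h import *
ft(3);track(6)"
```

```text
clock: 9.9
tool_pos: [0.4709, 0.3042, 0.1147]
orientation: [-180.0, -0.0, -159.5]
force: [0.9, -2.3, 1.0]
opening: 0.0233
gripper_force: 30.0
10.05 [0.4708 0.3043 0.1148] tool F [-0.37 -2.82 -0.83] M [-1.03 -0.36 -0.02]
[(10.05, 83, np.float64(0.52)), (10.1, 83, np.float64(0.51)), (10.15, 83, np.float64(0.53)), (10.2, 83, np.float64(0.52)), (10.25, 83, np.float64(0.52)), (10.3, 83, np.float64(0.52))]
```

```bash
sed -i 's/;i=d.argmax()/;d[:117]=0;d[313:]=0;i=d.argmax()/' h.py; python3 -c "
from h import *
track(2);ft(1)
cv2.imwrite('pics/s3.png',cv2.resize(viewer.snapshot('scene')[160:270,220:360,::-1],(700,550),interpolation=2))"
```

```text
[(10.35, 117, np.float64(0.06)), (10.4, 117, np.float64(0.06))]
10.5 [0.4708 0.3044 0.1148] tool F [ 0.14 -3.3  -1.46] M [-1.07 -0.36 -0.06]
```

View pics/s3.png

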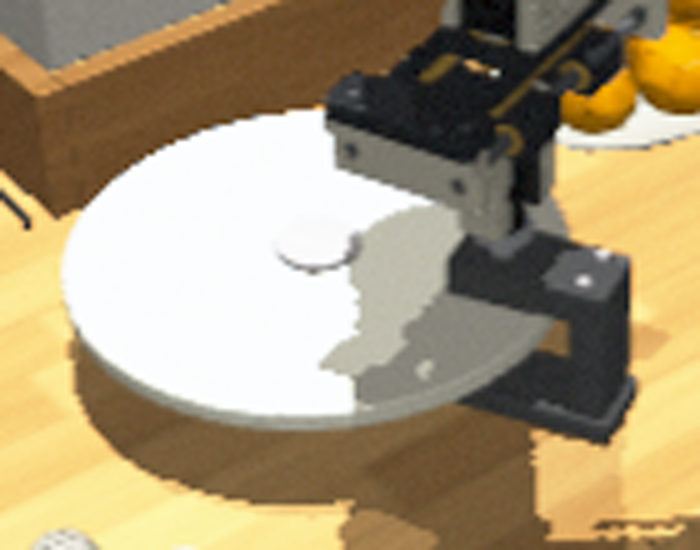

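The lit part of the disc shows no hole, and the pin stands in the guide. So the disc is stopped or crawling with its hole hidden behind the gripper. I'll ease off in small steps.

```bash
python3 -m pendant '[[-1,[0,0,-0.0005],[0,0,0]],[-1,[0,0,-0.0005],[0,0,0]],[-1,[0,0,-0.0005],[0,0,0]],[-1,[0,0,-0.0005],[0,0,0]],[-1,[0,0,-0.0005],[0,0,0]],[-1,[0,0,-0.0005],[0,0,0]]]';  python3 -c "
from h import *
ft(2);track(1)"; python3 -m pendant '[[-1,[0,0,-0.0005],[0,0,0]],[-1,[0,0,-0.0005],[0,0,0]],[-1,[0,0,-0.0005],[0,0,0]],[-1,[0,0,-0.0005],[0,0,0]],[-1,[0,0,-0.0005],[0,0,0]],[-1,[0,0,-0.0005],[0,0,0]]]';  python3 -c "
from h import *
ft(2);track(1)"
```

```text
clock: 11.05
tool_pos: [0.4707, 0.3044, 0.1152]
orientation: [180.0, -0.0, -159.5]
force: [-0.7, -2.3, 0.6]
opening: 0.0236
gripper_force: 30.0
11.15 [0.4707 0.3044 0.1152] tool F [ 0.23 -1.59 -0.43] M [-0.73 -0.11  0.01]
[(11.15, 117, np.float64(0.06))]
clock: 11.7
tool_pos: [0.4708, 0.3044, 0.1157]
orientation: [180.0, 0.0, -159.5]
force: [0.4, -1.1, 0.4]
opening: 0.0235
gripper_force: 30.0
11.8 [0.4707 0.3044 0.1157] tool F [ 0.42 -1.68 -0.44] M [-0.64 -0.02 -0.03]
[(11.8, 117, np.float64(0.03))]
```

```bash
python3 -m pendant '[[-1,[0,0,-0.0005],[0,0,0]],[-1,[0,0,-0.0005],[0,0,0]],[-1,[0,0,-0.0005],[0,0,0]],[-1,[0,0,-0.0005],[0,0,0]],[-1,[0,0,-0.0005],[0,0,0]],[-1,[0,0,-0.0005],[0,0,0]]]';  python3 -c "
from h import *
ft(2);track(2)"; python3 -m pendant '[[-1,[0,0,-0.0005],[0,0,0]],[-1,[0,0,-0.0005],[0,0,0]],[-1,[0,0,-0.0005],[0,0,0]],[-1,[0,0,-0.0005],[0,0,0]],[-1,[0,0,-0.0005],[0,0,0]],[-1,[0,0,-0.0005],[0,0,0]]]';  python3 -c "
from h import *
ft(2);track(2)"
```

```text
clock: 12.35
tool_pos: [0.4708, 0.3044, 0.1162]
orientation: [180.0, 0.0, -159.5]
force: [0.9, -1.8, 0.6]
opening: 0.024
gripper_force: 30.0
12.45 [0.4708 0.3044 0.1162] tool F [-0.15 -1.82 -0.6 ] M [-0.68 -0.14  0.02]
[(12.45, 117, np.float64(0.03)), (12.5, 117, np.float64(0.03))]
clock: 13.05
tool_pos: [0.4708, 0.3044, 0.1167]
orientation: [-180.0, 0.0, -159.5]
force: [1.2, -0.7, 0.5]
opening: 0.0232
gripper_force: 30.0
13.15 [0.4707 0.3044 0.1167] tool F [ 0.44 -1.53 -1.08] M [-0.62 -0.15  0.02]
[(13.15, 117, np.float64(0.1)), (13.2, 117, np.float64(0.17))]
```

```bash
for i in 1 2 3; do python3 -m pendant '[[-1,[0,0,0],[0,0,0]],[-1,[0,0,0],[0,0,0]],[-1,[0,0,0],[0,0,0]]]' >/dev/null;  python3 -c "
from h import *
track(1)"; done; python3 -c "
from h import *
ft(1)"
```

```text
[(13.5, 122, np.float64(0.24))]
[(13.8, 130, np.float64(0.26))]
[(14.1, 138, np.float64(0.28))]
14.2 [0.4708 0.3044 0.1167] tool F [ 0.29 -1.24 -0.5 ] M [-0.58 -0.22  0.02]
```

```bash
H='python3 -m pendant [[-1,[0,0,0],[0,0,0]],[-1,[0,0,0],[0,0,0]],[-1,[0,0,0],[0,0,0]],[-1,[0,0,0],[0,0,0]],[-1,[0,0,0],[0,0,0]],[-1,[0,0,0],[0,0,0]],[-1,[0,0,0],[0,0,0]],[-1,[0,0,0],[0,0,0]],[-1,[0,0,0],[0,0,0]],[-1,[0,0,0],[0,0,0]]]'; for i in 1 2 3 4 5; do $H >/dev/null;  python3 -c "
from h import *
track(1)"; done; python3 -c "
from h import *
ft(1)"
```

```text
[(15.033, 164, np.float64(0.28))]
[(15.917, 188, np.float64(0.26))]
[(16.8, 212, np.float64(0.26))]
[(17.683, 236, np.float64(0.29))]
[(18.567, 261, np.float64(0.31))]
18.6667 [0.4707 0.3044 0.1167] tool F [ 0.55 -1.86 -0.99] M [-0.6  -0.15  0.01]
```

```bash
H='python3 -m pendant [[-1,[0,0,0],[0,0,0]],[-1,[0,0,0],[0,0,0]],[-1,[0,0,0],[0,0,0]],[-1,[0,0,0],[0,0,0]],[-1,[0,0,0],[0,0,0]],[-1,[0,0,0],[0,0,0]],[-1,[0,0,0],[0,0,0]],[-1,[0,0,0],[0,0,0]],[-1,[0,0,0],[0,0,0]],[-1,[0,0,0],[0,0,0]]]'; for i in 1 2 3 4 5 6; do $H |egrep 'clock|force:';  python3 -c "
from h import *
ft(1)"; done; python3 -c "
from h import *
track(1)"
```

```text
clock: 19.5
force: [1.3, -1.4, 0.3]
gripper_force: 30.0
19.55 [0.4707 0.3044 0.1167] tool F [ 0.04 -1.45 -0.69] M [-0.64 -0.12  0.01]
clock: 20.38
force: [-0.4, -1.9, 0.3]
gripper_force: 30.0
20.4333 [0.4707 0.3044 0.1167] tool F [ 0.54 -2.24 -0.67] M [-0.65 -0.11 -0.01]
clock: 21.27
force: [1.4, -0.6, 0.8]
gripper_force: 30.0
21.3167 [0.4708 0.3044 0.1167] tool F [ 0.99 -1.87 -0.77] M [-0.65 -0.11 -0.09]
clock: 22.15
force: [0.4, -0.4, 0.5]
gripper_force: 30.0
22.2 [0.4707 0.3041 0.1166] tool F [-1.4  -7.12  0.86] M [-3.15 -1.6  -0.02]
clock: 23.03
force: [0.1, -1.6, -0.6]
gripper_force: 30.0
23.0833 [0.4707 0.3044 0.1167] tool F [ 1.19 -1.51  0.81] M [-0.64 -0.15  0.02]
clock: 23.92
force: [0.5, -1.3, -0.2]
gripper_force: 30.0
23.9667 [0.4708 0.3044 0.1167] tool F [ 0.57 -1.88  1.14] M [-0.67 -0.13 -0.03]
[(23.967, 117, np.float64(0.02))]
```

The tip clicked in at 22.2 s (force spike, then vertical load gone). Now pushing home.

```bash
python3 -m pendant '[[-1,[0,0,0.002],[0,0,0]],[-1,[0,0,0.004],[0,0,0]],[-1,[0,0,0.004],[0,0,0]]]' >/dev/null;python3 -c "
from h import *
ft(3)"; python3 -m pendant '[[-1,[0,0,0.002],[0,0,0]],[-1,[0,0,0.004],[0,0,0]],[-1,[0,0,0.006],[0,0,0]],[-1,[0,0,0.006],[0,0,0]]]'>/dev/null;python3 -c "
from h import *
ft(3)"
```

```text
24.4167 [0.4708 0.3044 0.1127] tool F [ 0.26 -1.79 -0.51] M [-0.72 -0.06 -0.02]
24.9 [0.4708 0.3044 0.1066] tool F [ 0.28 -1.68  0.04] M [-0.79 -0.19 -0.04]
```

```bash
python3 -m pendant '[[-1,[0,0,0.001],[0,0,0]],[-1,[0,0,0.0018],[0,0,0]],[-1,[0,0,0.0018],[0,0,0]]]' >/dev/null;python3 -c "
from h import *
ft(3)"; python3 -m pendant '[[-1,[0,0,0.0008],[0,0,0]],[-1,[0,0,0.0008],[0,0,0]],[-1,[0,0,0.0008],[0,0,0]]]'>/dev/null;python3 -c "
from h import *
ft(3)"
```

```text
25.3 [0.4708 0.3043 0.1049] tool F [ 0.52 -2.63 -1.05] M [-0.89 -0.2  -0.01]
25.7 [0.4708 0.3044 0.1048] tool F [ 3.26 -2.41 -7.46] M [-1.38  0.66 -0.  ]
```

```bash
python3 -m pendant '[[-1,[0,0,-0.0006],[0,0,0]],[1,[0,0,-0.0006],[0,0,0]],[1,[0,0,-0.0006],[0,0,0]],[1,[0,0,-0.0006],[0,0,0]],[1,[0,0,-0.0006],[0,0,0]],[1,[0,0,-0.0006],[0,0,0]],[1,[0,0,-0.0006],[0,0,0]],[1,[0,0,-0.0006],[0,0,0]],[1,[0,0,-0.0006],[0,0,0]],[1,[0,0,-0.0006],[0,0,0]]]'; python3 -m pendant '[[1,[0,0,-0.02],[0,0,0]],[1,[0,0,-0.06],[0,0,0]],[1,[0,0,-0.1],[0,0,0]],[1,[0,0,-0.13],[0,0,0]],[1,[0,0,-0.13],[0,0,0]]]'; python3 -c "
from h import *
ft(1)
a=viewer.snapshot('wrist')[:,:,::-1];s=viewer.snapshot('scene')[160:260,250:380,::-1]
cv2.imwrite('pics/end.png',np.hstack([cv2.resize(a[120:320,220:420],(400,400)),cv2.resize(s,(400,400))]))"
```

```text
clock: 26.53
tool_pos: [0.4708, 0.3044, 0.1047]
orientation: [180.0, -0.0, -159.5]
force: [-0.2, -0.5, -0.4]
opening: 0.0781
gripper_force: 0.0
clock: 26.95
tool_pos: [0.4734, 0.3064, 0.2421]
orientation: [179.8, 0.6, -159.4]
force: [0.8, 1.3, 1.2]
opening: 0.0879
gripper_force: 0.0
27.0 [0.4722 0.3058 0.2388] tool F [-0.24 -0.24  1.9 ] M [ 0.03  0.01 -0.01]
```

View pics/end.png

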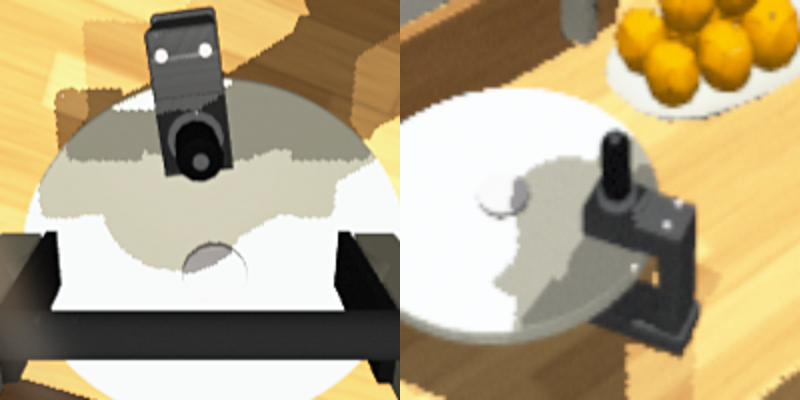

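The pin stands upright with its flange on the arm (wrist crop 197,140; scene crop 617,190), and the gripper is clear. Handing in.

```bash
python3 -m pendant '[[1,[0,0,0],[0,0,0]],[1,[0,0,0],[0,0,0]],[1,[0,0,0],[0,0,0]]]' >/dev/null; python3 -c "
from plant import workorder
print(workorder.close_job())"
```

```text
the job is handed in; nothing more can be done
None
```

The spring pin braked the disc to a crawl of about 0.47 rad/s, clicked into its hole, and is pushed home and released with the disc locked; I handed the job in at about 27 s, but it returned no verdict.

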